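# Square up tag blanks and index the slide

## Robot

A 6-joint arm with a two-finger parallel gripper is mounted at the origin on a cart in front of the work surface, level with it; the furniture and walls round the work are solid. World frame = base frame: x ahead of the robot, y to its left, z up, the work surface at z = 0. Lengths are in mm, angles in rad, forces in N, time in s.
With the tool pointing down it reaches from about 350 to 875 mm from the base axis. Payload 4.2 kg.
Tool frame: the origin (TCP) lies between the finger pads; the fingertips stand 19 mm ahead of it and the grasp point (between the pads) is the TCP (tip_extent is the distance from the TCP to the fingertips, in mm); z points along the fingers, y is the direction in which the jaws open and shut (so a half turn about z gives the same grasp; the last joint's range is limited). The gripper opens to 87 mm and grips with 3 to 60 N. Pads are 19 mm wide; open, the fingers measure 117 mm over their backs; the gripper's body (75 mm by 190 mm) begins 51 mm behind the grasp point.
Start: joints at [1.412, 0.385, 0.008, 0, -1.194, -0.259], TCP at [253.561, 571.232, 241.55] pointing down, gripper open.
Joint ranges: [-3.14, 3.14], [-1.21, 2.06], [-1.07, 1.41], [-3.16, 2.05], [-2.99, -0.16], [-3.1, 3.1]. Speed limits (rad/s): [2.79, 2.79, 3.14, 3.14, 3.14, 3.14].

## Interface

Orientations are given as a rotation vector (axis times angle).
In Python, from cell import get_obs, read_camera, camera_info, close_job, tip_extent gives the robot as it stands.
- The arm moves only by the tool drive_tool, never from a script. Its argument "motion" is text: rows parted by semicolons, each of 7 numbers parted by spaces: the shift along the tool's x, y, z normalised to -1 to 1, where 1 is 0.025 m, then the turn, a rotation vector about the tool's x, y, z normalised to -1 to 1, where 1 is 60 degrees, then the opening, from 0 (shut) to 1 (fully open). In form: x y z wx wy wz fingers; .... A call has 1 to 20 rows; each row shifts and turns the commanded pose from where the row before left it, along the tool's axes as they then stand; what a row does not reach is not made up. A row lasts 1/10 s, in which the tool goes at most 50 mm and 8.59 degrees, less where a joint would pass 70% of its speed; a pose out of reach is approached as far as the arm can. A call with a number of a shift or a turn outside -1 to 1 is refused whole. A call with a gripper value outside its range is refused whole. The fingers move at their own pace and stop on an object; the grip force is fixed at half the most. Time passes only in rows, so rows that do not move let the fingers close. It gives the time, the measured TCP pose, the force and the opening at its end, in the units of the state.
- get_obs(): the state, without advancing time (a new reading comes with each control period).
- read_camera(name): name is "side" or "top" or "wrist"; returns the picture (400x640x3 uint8, red, green, blue); there is no depth.
- camera_info(name): a dict with "mtx" (3x3 intrinsics, pixels), "dist_coeffs" ([k1, k2, p1, p2, k3] as OpenCV has them; the pictures are not rectified), "R" (3x3) and "t" (3): a world point X has camera coordinates R X + t; the wrist camera has in their place "tool_from_camera" (4x4, takes a point from camera to tool coordinates, whose origin is the TCP and whose axes are the flange's). Camera axes: x right, y down, z forward; pixel columns grow to the right and rows downward; lengths in mm; the calibration is good to about 2 mm. A picture is of the moment at which its call begins: read the wrist's pose just before it. camera_info takes no time and is no camera call.
- close_job(): hands the job in, once; it reports no verdict.
The state is a dict: "time": time; "q": joint angles; "joint_velocities": joint speeds; "joint_torque": joint torques, N m; "ee_pos": TCP position; "tool_rot": TCP orientation; "wrist_force": force on the tool from outside, world axes, zero at the start; "moment": the same for the moment, N m; "width": finger opening in mm.
Only numpy, scipy, OpenCV 4.12 (cv2) and the standard library are available. Lean on these libraries where they do the work, as an engineer would, in place of code of your own. Each camera call takes 0.05 s, during which the arm holds its last target.

## Task

Three key-tag blanks lie in an untidy stack on the blue carriage of the bench slide: tap their edges until all three sit square and flush against both of its steel fences. Then take the carriage by its black knob, slide it along its rail until the spring ball drops into the notch of the index bar, and finish still gripping the knob, with the carriage held at the notch and the stack still square. Leave the loose padlock and lock cylinder alone.

Things in the scene. Friction and masses are not known exactly. Their poses are not given: they have to be found in the camera images.
- carriage: Blue carriage. Slides along its own +y only (roughly away from the robot), 70 mm at most from the stop where it starts; about 1.5 N of friction, stays where left. x: across the rail, to the robot's right; z up. Origin 18 mm above the desk. Tray floor 12 mm above the origin, x -9..23, y -48..25 mm. Open towards -x and +y. A blank square in the corner has its origin at x = 3, y = 8 mm.
- corner (a point): Inner corner of the carriage's two steel fences, at floor level: carriage x = 18, y = -12 mm. Axes as the carriage's. Fences are 18 mm high over the floor, 5 mm thick: the right-hand one runs along y (40 mm), the other along -x (27 mm). Blanks square in it overhang the floor's open edges by 3 mm. They lie up to about 14 mm away from the fences at the start.
- slide_bed: Fixed grey bed under the carriage, 73 (x) x 170 (y) x 10 mm, on the desk. Origin on its underside; axes as the carriage's. Its rail's top is 18 mm above the desk, so fingers beside the stack may reach below the tray floor (30 mm). At the right (y < 0.2 m) stands a machine 0.2 m high with a lamp on it, its lever (to 0.1 m high) near the bed's near end: keep a wide hand in line with the rail.
- knob (a point): Middle of the grip of the upright round black knob on the carriage, 16 mm diameter, 75 mm above the desk; the grip reaches from 18 mm below to 12 mm above this point, higher than the fences (48 mm) and the stack (45 mm). Does not turn. Carriage x = 5, y = -33 mm.
- plunger (a point): Spring-loaded ball (10 mm) of the plunger on the carriage's right side, 24 mm above the desk; carriage x = 32, y = -22 mm. It rides on the face of the index bar.
- notch (a point): Middle of the only notch in the dark index bar (115 mm long, 10 mm thick, top 32 mm above the desk, fixed right of the carriage); a red line on top marks it. 30 to 55 mm in +y from the ball at the start. Axes as the carriage's. When its y equals the ball's, the ball is in: it pulls the carriage in over the last 3 mm; about 8 N along the rail push it out again.
- blank_low: Lowest, brass-coloured tag blank, a plain plate 30 (x) x 40 (y) x 5 mm, loose. Origin: centre of its underside. z up.
- blank_mid: Middle, grey aluminium tag blank, a plain plate 30 (x) x 40 (y) x 5 mm, loose. Origin: centre of its underside. z up.
- blank_top: Top, copper-coloured tag blank, a plain plate 30 (x) x 40 (y) x 5 mm, loose. Origin: centre of its underside. z up.
- padlock_40: Brass padlock lying flat, 50x57x13 mm. Bystander, not to be disturbed.
- cylinder_60: Brass lock cylinder lying on its side, 66x43x17 mm. Bystander, not to be disturbed.

How it is judged:
By the outcome, as a careful person would: the job done as asked, in the order asked, and still so for the second after the job is handed in, while the arm keeps its last pose, push and grip.
It also fails if it takes over 61 s, if anything falls off the work surface, if the arm or the gripper's body presses on something with over 40 N, if the wrist force passes 120 N, or if a joint passes its speed limit or range.

## Working session

There is one attempt and no reset: what is moved stays moved. The work goes in short steps, Python scripts to look and compute and a tool call to move; the robot and the scene stay as the last step left them, time stands still between calls to the robot, and variables do not carry over. Pictures are saved under pics/ and viewed, and the job is handed in when it is done.

Besides the shell and the picture viewer there is one more tool, called after ">>>" by a JSON object that holds its "op" and its "data". drive_tool: Moves the arm, as the interface text tells. Scaled input: -1 to 1 covers 0.025 m each way for a shift and 60 degrees each way for a turn. Its arguments: {"type":"object","properties":{"motion":{"type":"string"}},"required":["motion"]}

```bash
mkdir -p pics; ls; python3 - <<'E'
from cell import *
import cv2,numpy as np
o=get_obs();print({k:np.round(v,3) for k,v in o.items()})
print(tip_extent)
for n in ["side","top","wrist"]:
    im=read_camera(n);cv2.imwrite(f"pics/{n}0.png",im[:,:,::-1]);i=camera_info(n);print(n,{k:np.round(v,4).tolist() for k,v in i.items()})
E
```

```text
pics
{'time': np.float64(0.0), 'q': array([ 1.412e+00,  3.860e-01,  7.000e-03, -1.000e-03, -1.194e+00,
       -2.590e-01]), 'joint_velocities': array([ 0.   ,  0.001,  0.   ,  0.002,  0.001, -0.001]), 'joint_torque': array([-0.0000e+00, -3.9067e+01,  1.8740e+01,  4.2200e+00,  1.1000e-02,
       -0.0000e+00]), 'ee_pos': array([253.346, 570.728, 240.452]), 'tool_rot': array([ 3.071e+00, -6.510e-01, -1.000e-03]), 'wrist_force': array([-0.892, -0.623,  0.239]), 'moment': array([-0.037, -0.012, -0.012]), 'width': np.float64(87.358)}
19.0
side {'mtx': [[468.0675, 0.0, 321.0035], [0.0, 468.0675, 192.9986], [0.0, 0.0, 1.0]], 'dist_coeffs': [-0.1323, 0.0, 0.0, 0.0, 0.0], 'R': [[-0.9841, -0.1767, 0.0191], [-0.0858, 0.3784, -0.9216], [0.1557, -0.9086, -0.3876]], 't': [390.4643, 90.7707, 1021.0955]}
top {'mtx': [[375.1438, 0.0, 315.2424], [0.0, 375.1438, 196.6569], [0.0, 0.0, 1.0]], 'dist_coeffs': [-0.0391, 0.0, 0.0, 0.0, 0.0], 'R': [[0.0176, -0.9998, -0.0037], [-0.997, -0.0172, -0.0752], [0.0751, 0.005, -0.9972]], 't': [20.1147, 400.3871, 884.1808]}
wrist {'mtx': [[306.6002, 0.0, 322.3002], [0.0, 306.6002, 205.4207], [0.0, 0.0, 1.0]], 'dist_coeffs': [-0.0426, 0.0, 0.0, 0.0, 0.0], 'tool_from_camera': [[-0.0002, -0.9608, -0.2772, 76.3823], [1.0, -0.0001, -0.0005, 0.3885], [0.0005, -0.2772, 0.9608, -143.9051], [0.0, 0.0, 0.0, 1.0]]}
```

View pics/side0.png

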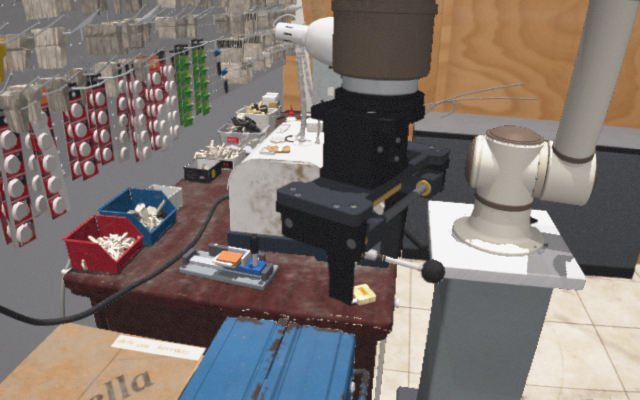

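View pics/top0.png

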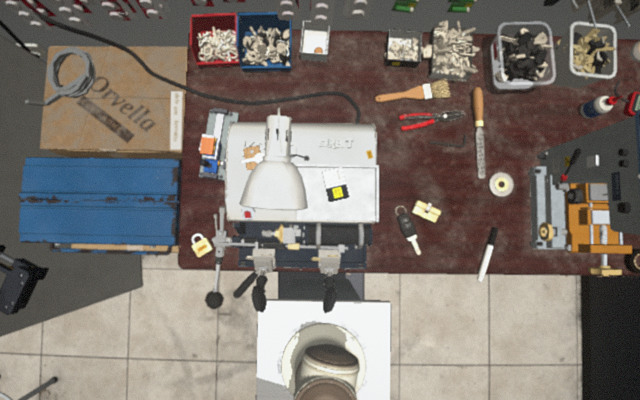

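View pics/wrist0.png

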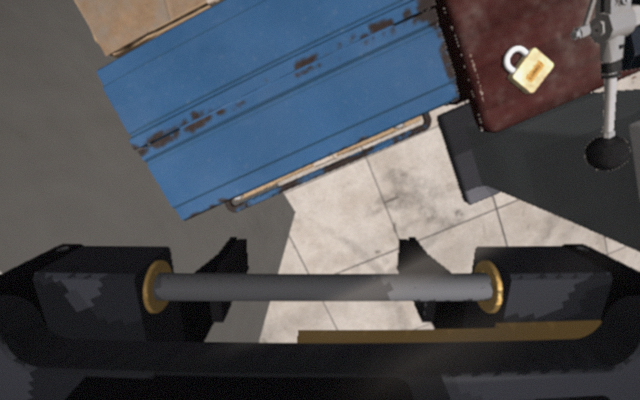

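```bash
cat > h.py <<'E'
from cell import *
import cv2,numpy as np
from scipy.spatial.transform import Rotation as Rn
def cam(n,o=None):
    i=camera_info(n);K=np.array(i["mtx"]);d=np.array(i["dist_coeffs"])
    if n=="wrist":
        T=np.eye(4);T[:3,:3]=Rn.from_rotvec(o["tool_rot"]).as_matrix();T[:3,3]=o["ee_pos"]
        W=T@np.array(i["tool_from_camera"]);R=W[:3,:3].T;t=-R@W[:3,3]
    else: R=np.array(i["R"]);t=np.array(i["t"])
    return K,d,R,t
def ray(c,px):
    K,d,R,t=c
    u=cv2.undistortPoints(np.array(px,float).reshape(-1,1,2),K,d).reshape(-1,2)
    D=np.c_[u,np.ones(len(u))]@R
    return -R.T@t,D/np.linalg.norm(D,axis=1)[:,None]
def plane(c,px,z):
    C,D=ray(c,px);return C+D*((z-C[2])/D[:,2])[:,None]
def tri(rays):
    A=np.zeros((3,3));b=np.zeros(3)
    for C,d in rays:
        P=np.eye(3)-np.outer(d,d);A+=P;b+=P@C
    X=np.linalg.solve(A,b);return X,[np.linalg.norm((np.eye(3)-np.outer(d,d))@(X-C)) for C,d in rays]
def proj(c,X):
    K,d,R,t=c
    return cv2.projectPoints(np.array(X,float).reshape(-1,1,3),cv2.Rodrigues(R)[0],t,K,d)[0].reshape(-1,2)
def crop(im,x0,y0,x1,y1,f,fn):
    a=cv2.resize(im[y0:y1,x0:x1,::-1],None,fx=f,fy=f,interpolation=cv2.INTER_CUBIC);cv2.imwrite(fn,a)
E
python3 - <<'E'
from h import *
s=cv2.imread("pics/side0.png")[:,:,::-1];t=cv2.imread("pics/top0.png")[:,:,::-1]
crop(s,170,220,290,300,6.5,"pics/s0c.png");crop(t,180,90,250,190,6,"pics/t0c.png")
c=cam("top");print(plane(c,[[210,150],[200,245],[220,215],[213,298],[183,270],[183,240]],[30]*6 and 30))
E
```

```text
[[506.36963684 280.58517947  30.        ]
 [280.39163268 295.50432045  30.        ]
 [351.62448931 250.71012748  30.        ]
 [158.40182411 260.63066145  30.        ]
 [221.35213757 333.51878785  30.        ]
 [291.23184237 336.30065201  30.        ]]
```

View pics/s0c.png

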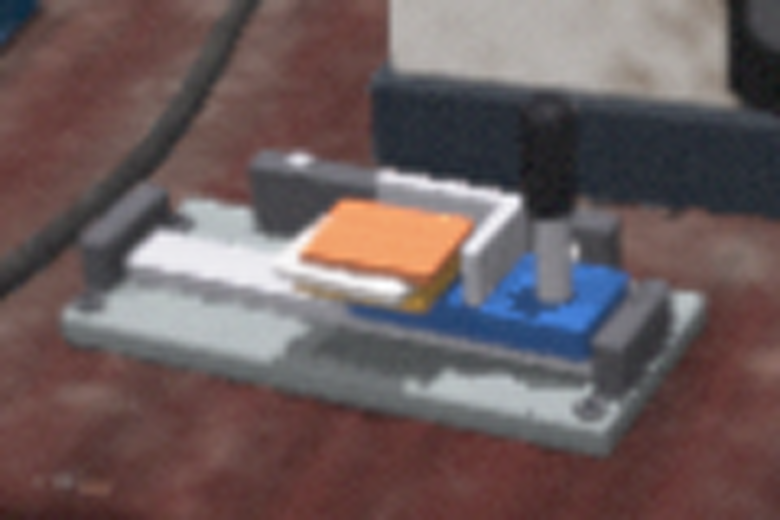

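View pics/t0c.png

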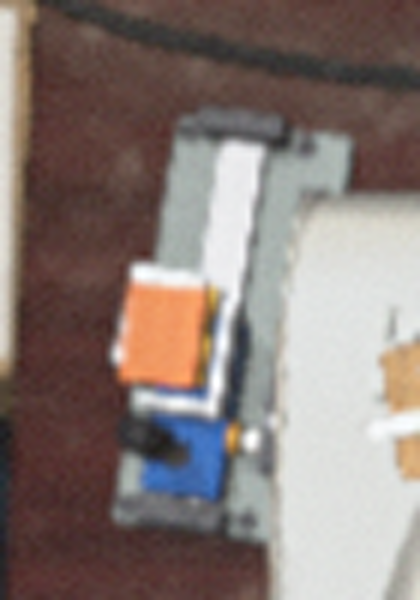

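```bash
python3 - <<'E'
from h import *
t=cam("top");s=cam("side")
def T(a,b):
    C,D=ray(t,[a]);E,F=ray(s,[b]);X,r=tri([(C,D[0]),(E,F[0])]);print(np.round(X),np.round(r,1))
T((275,195),(325,40))   # lamp head?
T((280,117),(287,32))
T((213,298),(433,271)) # lever ball
# knob top
T((180+130/6,90+428/6),(170+553/6.5,220+98/6.5))
# orange corners: far-left.. top crop corners: FL(128,280) FR(210,287) NR(198,388) NL(118,380)
for a,b in [((133,283),(342,200)),((212,288),(474,215)),((198,388),(437,277)),((118,380),(302,257))]:
    pass
for b in [(342,200),(474,215),(437,277),(302,257)]: print(np.round(plane(s,[(170+b[0]/6.5,220+b[1]/6.5)],45)))
for a in [(133,283),(212,288),(198,388),(118,380)]: print(np.round(plane(t,[(180+a[0]/6,90+a[1]/6)],45)))
print('bed', np.round(plane(s,[(170+b[0]/6.5,220+b[1]/6.5) for b in [(65,320),(608,435),(705,295),(190,200)]],10)))
E
```

```text
[377.  81. 402.] [5.2 5.2]
[467.  72. 417.] [9.8 9.8]
[158. 257.  44.] [2.6 2.6]
[466. 280.  92.] [2.3 2.3]
[[531. 267.  45.]]
[[492. 267.  45.]]
[[491. 301.  45.]]
[[531. 299.  45.]]
[[534. 296.  45.]]
[[532. 265.  45.]]
[[492. 269.  45.]]
[[495. 300.  45.]]
bed [[608. 292.  10.]
 [442. 313.  10.]
 [435. 239.  10.]
 [601. 221.  10.]]
```

>>> {"op": "drive_tool", "data": {"motion": "0 0 0 0 0 -0.137 1;0 0 0 0 0 -0.137 1;0 0 0 0 0 -0.137 1;0 0 0 0 0 -0.137 1;0 0 0 0 0 -0.137 1;0 0 0 0 0 -0.137 1;0 0 0 0 0 -0.137 1;0 0 0 0 0 -0.137 0.5;0 0 0 0 0 -0.137 0;0 0 0 0 0 -0.137 0;0 0 0 0 0 -0.137 0;0 0 0 0 0 -0.137 0;0 0 0 0 0 -0.137 0"}}

```text
time: 1.45
ee_pos: [253.5, 571.0, 241.1]
tool_rot: [2.348, 2.087, -0.001]
wrist_force: [0.5, -0.2, 0.1]
width: 46.8
```

>>> {"op": "drive_tool", "data": {"motion": "-0.5 0.5 0 0 0 0 0;-0.9 0.85 0 0 0 0 0;-0.94 0.89 0 0 0 0 0;-0.94 0.89 0 0 0 0 0;-0.94 0.89 0 0 0 0 0;-0.94 0.89 0 0 0 0 0;-0.94 0.89 0 0 0 0 0;-0.94 0.89 0 0 0 0 0;-0.94 0.89 0 0 0 0 0;-0.94 0.89 0 0 0 0 0;-0.94 0.89 0 0 0 0 0;-0.94 0.89 0 0 0 0 0;-0.94 0.89 0 0 0 0 0;-0.5 0.4 0 0 0 0 0;0 0 0 0 0 0 0"}}

```text
time: 2.95
ee_pos: [502.7, 229.9, 241.3]
tool_rot: [-2.359, -2.075, 0.001]
wrist_force: [-0.3, -0.6, 0.3]
width: 0.8
```

```bash
python3 - <<'E'
from h import *
o=get_obs();print(o["ee_pos"],o["tool_rot"],o["width"],o["wrist_force"])
im=read_camera("wrist");cv2.imwrite("pics/w1.png",im[:,:,::-1]);np.save("w1.npy",np.r_[o["ee_pos"],o["tool_rot"]])
E
```

```text
[502.65956125 229.94071459 241.3003562 ] [-2.35903450e+00 -2.07463696e+00  1.19089817e-03] 0.7689413406165234 [-0.31763874 -0.61377266  0.28167426]
```

View pics/w1.png

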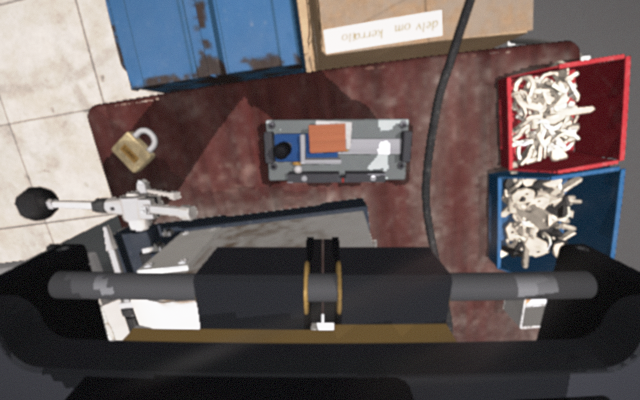

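>>> {"op": "drive_tool", "data": {"motion": "0.5 0 0.8 0 0 0 0;0.5 0 0.9 0 0 0 0;0.4 0 0.9 0 0 0 0;0 0 0.8 0 0 0 0;0 0 0 0 0 0 0"}}

```text
time: 3.5
ee_pos: [504.1, 266.7, 153.5]
tool_rot: [-2.353, -2.081, 0.011]
wrist_force: [-0.4, 0.4, -0.5]
width: 0.3
```

```bash
cat > look.py <<'E'
from h import *
import sys
n=sys.argv[1]
o=get_obs();print(np.round(o["ee_pos"],1),np.round(o["tool_rot"],3),o["width"],np.round(o["wrist_force"],1))
im=read_camera("wrist");cv2.imwrite(f"pics/{n}.png",im[:,:,::-1]);np.save(n+".npy",np.r_[o["ee_pos"],o["tool_rot"]])
if len(sys.argv)>2:
    x0,y0,x1,y1=map(int,sys.argv[2:6]);crop(im,x0,y0,x1,y1,min(800/(x1-x0),600/(y1-y0)),f"pics/{n}c.png")
E
python3 look.py w2 200 40 460 235
```

```text
[504.1 266.7 153.5] [-2.353 -2.081  0.011] 0.30023207884614855 [-0.4  0.4 -0.5]
```

View pics/w2c.png

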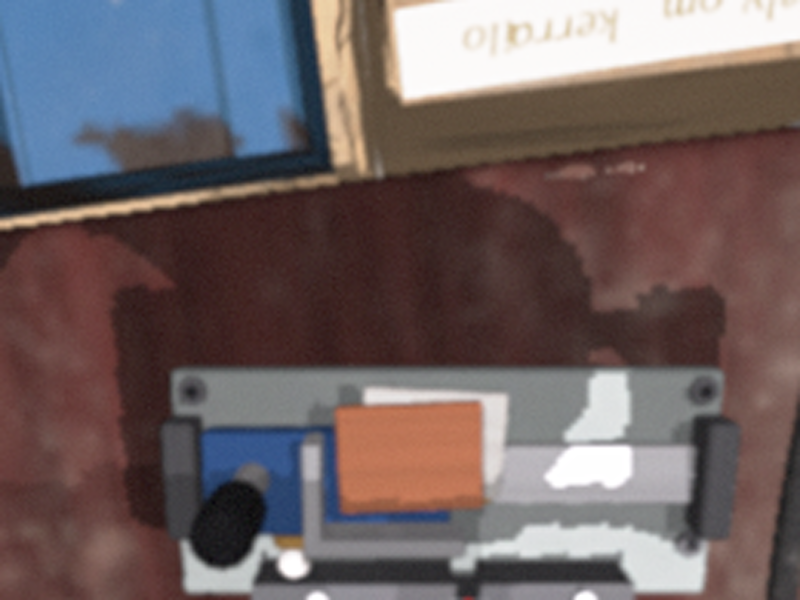

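```bash
python3 - <<'E'
from h import *
im=cv2.imread("pics/w2.png")[:,:,::-1]
crop(im,248,155,378,235,6,"pics/w2d.png")
p=np.load("w2.npy");c=cam("wrist",dict(ee_pos=p[:3],tool_rot=p[3:]))
f=lambda L,z:np.round(plane(c,[(200+u/3.077,40+v/3.077) for u,v in L],z),1)
print(f([(172,370),(722,368),(705,592),(184,592)],10))
B=f([(172,370),(722,368)],10);d=B[1]-B[0];print(np.degrees(np.arctan2(d[1],d[0])),np.linalg.norm(d))
E
```

```text
[[446.2 310.3  10. ]
 [612.9 290.5  10. ]
 [605.9 217.7  10. ]
 [436.8 238.4  10. ]]
-6.773642765177836 167.87176653624633
```

View pics/w2d.png

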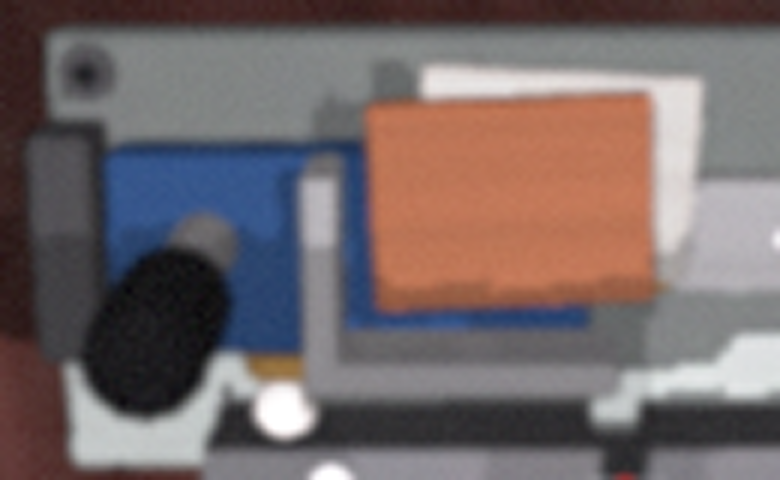

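```bash
cat > fr.py <<'E'
from h import *
def setup(n,sx,x0,y0):
    p=np.load(n+".npy");c=cam("wrist",dict(ee_pos=p[:3],tool_rot=p[3:]))
    return lambda L,z:np.round(plane(c,[(x0+u/sx,y0+v/sx) for u,v in L],z),1)
E
python3 - <<'E'
from fr import *
f=setup("w2",6,248,155)
print("corner top48",f([(338,362)],48)); print("corner floor30",f([(345,328)],30))
print("floor edge y=25?,x=18",f([(588,328)],30),"fence end top (615,362)",f([(615,362)],48))
print("tray (-9,-48)",f([(105,148)],30),"knob top",f([(150,345)],87),f([(150,345)],75))
print("ball",f([(283,408)],24),"notch",f([(615,408)],24),f([(623,478)],32))
print("top blank",f([(367,105),(650,93),(656,285),(378,308)],45))
print("mid blank",f([(425,65),(703,78),(688,250)],40))
print("bracket near", f([(28,130),(103,130)],28))
s=cam("side")
for b in [(342,200),(474,215),(437,277),(302,257)]: print(np.round(plane(s,[(170+b[0]/6.5,220+b[1]/6.5)],45),1))
E
```

```text
corner top48 [[487.8 263.   48. ]]
corner floor30 [[487.8 262.5  30. ]]
floor edge y=25?,x=18 [[524.4 258.   30. ]] fence end top (615,362) [[527.  258.2  48. ]]
tray (-9,-48) [[456.3 294.5  30. ]] knob top [[469.8 280.3  87. ]] [[467.3 276.8  75. ]]
ball [[475.6 248.8  24. ]] notch [[527.5 242.5  24. ]] [[527.3 233.8  32. ]]
top blank [[496.7 298.7  45. ]
 [535.8 295.6  45. ]
 [534.1 268.   45. ]
 [494.3 269.4  45. ]]
mid blank [[505.2 302.4  40. ]
 [543.8 295.9  40. ]
 [539.6 271.2  40. ]]
bracket near [[444.9 298.2  28. ]
 [456.1 296.8  28. ]]
[[531.2 267.5  45. ]]
[[492.5 267.2  45. ]]
[[491.5 300.7  45. ]]
[[530.6 299.   45. ]]
```

```bash
python3 - <<'E'
from h import *
t=cam("top");s=cam("side")
def T(a,b):
    C,D=ray(t,[a]);E,F=ray(s,[b]);X,r=tri([(C,D[0]),(E,F[0])]);print(np.round(X),np.round(r,1))
T((180,157),(230,320));T((180,243),(355,332));T((185,150),(205,350))
p1=np.load("w1.npy");p2=np.load("w2.npy")
c1=cam("wrist",dict(ee_pos=p1[:3],tool_rot=p1[3:]));c2=cam("wrist",dict(ee_pos=p2[:3],tool_rot=p2[3:]))
f=lambda u,v:(248+u/6,155+v/6)
# box corner w1 (305,68)? w2 crop (330,165)
def W(a,b):
    C,D=ray(c1,[a]);E,F=ray(c2,[b]);X,r=tri([(C,D[0]),(E,F[0])]);print(np.round(X),np.round(r,1))
W((304,68),(200+330/3.077,40+165/3.077))
im=cv2.imread("pics/w1.png")[:,:,::-1];crop(im,255,110,420,190,4.8,"pics/w1c.png")
E
```

```text
[491. 370. -24.] [6.8 6.8]
[279. 362. -22.] [2.7 2.7]
[529. 384. -88.] [0.6 0.6]
[500. 365. -14.] [1.5 1.5]
```

View pics/w1c.png

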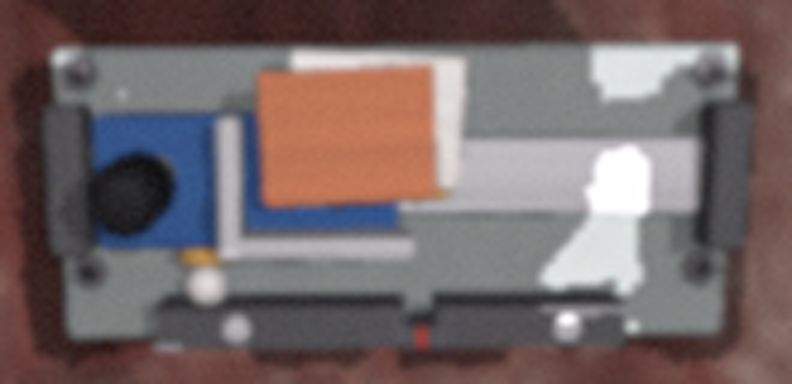

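```bash
python3 - <<'E'
from h import *
p1=np.load("w1.npy");p2=np.load("w2.npy")
c1=cam("wrist",dict(ee_pos=p1[:3],tool_rot=p1[3:]));c2=cam("wrist",dict(ee_pos=p2[:3],tool_rot=p2[3:]))
def W(n,a,b):
    C,D=ray(c1,[(255+a[0]/4.8,110+a[1]/4.8)]);E,F=ray(c2,[(248+b[0]/6,155+b[1]/6)]);X,r=tri([(C,D[0]),(E,F[0])]);print(n,np.round(X,1),np.round(r,1))
W("FL",(433,67),(650,93));W("NL",(258,73),(367,105));W("NR",(265,205),(378,303));W("FR",(437,200),(656,285))
W("cornertop",(242,236),(338,362));W("fence end",(413,236),(615,362));W("knobtop",(133,195),(150,345));W("screw",(80,70),(85,72));W("red",(422,335),(623,478))
W("ball",(206,285),(285,408)); W("bed",(55,48),(46,30))
E
```

```text
FL [536.4 294.6  39.7] [0.1 0.1]
NL [496.8 298.5  44.1] [0.2 0.2]
NR [494.1 268.5  39.4] [0.1 0.1]
FR [535.  263.4  29.6] [0.3 0.3]
cornertop [488.3 263.3  49.1] [0.3 0.3]
fence end [527.2 258.   47.4] [0.1 0.1]
knobtop [469.4 278.8  82.3] [0.6 0.6]
screw [453.  304.4  18.6] [0.2 0.2]
red [527.9 229.3  20.8] [0.1 0.1]
ball [476.4 249.7  26.7] [0.1 0.1]
bed [446.3 310.4  10. ] [0.3 0.3]
```

>>> {"op": "drive_tool", "data": {"motion": "0.6 0.05 0 0 0 0 0;0.9 0.06 0 0 0 0 0;0.7 0.06 0 0 0 0 0;0.3 0 0.3 0 0 0 0;0 0 0.9 0 0 0 0;0 0 0.9 0 0 0 0;0 0 0.9 0 0 0 0;0 0 0.8 0 0 0 0;0 0 0.3 0 0 0 0;0 0 0.2 0 0 0 0;0 0 0 0 0 0 0;0 0 0 0 0 0 0"}}

```text
time: 4.75
ee_pos: [518.9, 328.8, 50.1]
tool_rot: [2.354, 2.08, 0.003]
wrist_force: [0.3, -0.4, 0.5]
width: 0.5
```

```bash
cat > st.py <<'E'
from h import *
co=np.array([487.8,262.8]);th=np.radians(-7);ey=np.array([np.cos(th),np.sin(th)]);ex=np.array([np.sin(th),-np.cos(th)])
o=get_obs();d=o["ee_pos"][:2]-co
print("carr xy",np.round([d@ex+18,d@ey-12],1),"z",round(o["ee_pos"][2],1),"heading",round(np.degrees(2*np.arctan2(o["tool_rot"][1],o["tool_rot"][0]))%360,2),"F carr",np.round([o["wrist_force"][:2]@ex,o["wrist_force"][:2]@ey,o["wrist_force"][2]],1),"t",o["time"])
E
python3 st.py; python3 look.py w3 200 40 460 235
```

```text
carr xy [-51.3  10.9] z 50.1 heading 82.93 F carr [0.4 0.4 0.5] t 4.75
[518.9 328.8  50.1] [2.354 2.08  0.003] 0.45682066649967173 [ 0.3 -0.4  0.5]
```

View pics/w3.png

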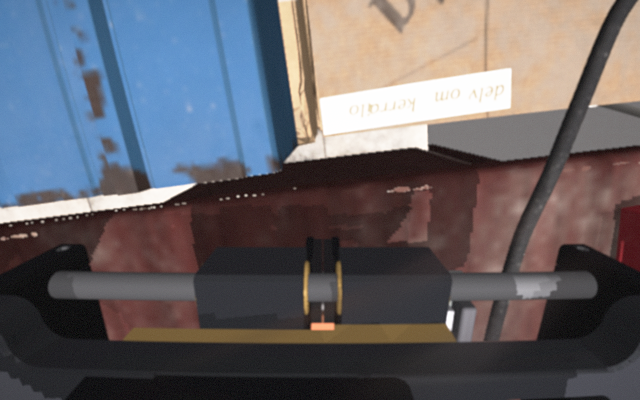

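>>> {"op": "drive_tool", "data": {"motion": "0 -0.12 0.2 0 0 0 0;-0.3 0 0 0 0 0 0;-0.15 0 0 0 0 0 0;-0.1 0 0 0 0 0 0;-0.1 0 0 0 0 0 0;-0.1 0 0 0 0 0 0;-0.1 0 0 0 0 0 0;-0.1 0 0 0 0 0 0;0 0 0 0 0 0 0"}}

```text
time: 5.7
ee_pos: [512.6, 304.9, 44.2]
tool_rot: [2.354, 2.08, 0.001]
wrist_force: [0.3, 1.2, -0.2]
width: 0.5
```

```bash
python3 st.py
```

```text
carr xy [-26.8   7.5] z 44.2 heading 82.92 F carr [-1.2  0.2 -0.2] t 5.7
```

Keep going to about x = −21.5 in 1 mm steps.

>>> {"op": "drive_tool", "data": {"motion": "-0.06 0 0 0 0 0 0;-0.05 0 0 0 0 0 0;-0.05 0 0 0 0 0 0;-0.04 0 0 0 0 0 0;0 0 0 0 0 0 0"}}

```text
time: 6.2
ee_pos: [512.6, 301.9, 44.5]
tool_rot: [-2.353, -2.08, -0.007]
wrist_force: [0.2, 5.1, -1.2]
width: 0.5
```

```bash
python3 st.py
```

```text
carr xy [-23.8   7.8] z 44.5 heading 82.94 F carr [-5.1 -0.4 -1.2] t 6.2
```

>>> {"op": "drive_tool", "data": {"motion": "-0.05 0 0 0 0 0 0;-0.05 0 0 0 0 0 0;0 0 0 0 0 0 0"}}

```text
time: 6.5
ee_pos: [513.3, 301.6, 45.0]
tool_rot: [-2.352, -2.08, -0.015]
wrist_force: [0.0, 10.6, -1.1]
width: 0.8
```

```bash
python3 st.py
```

```text
carr xy [-23.7   8.5] z 45.0 heading 82.99 F carr [-10.5  -1.3  -1.1] t 6.5
```

>>> {"op": "drive_tool", "data": {"motion": "0.3 0 0 0 0 0 0;0.5 0 0 0 0 0 0;0 0 -0.8 0 0 0 0;0 0 -0.9 0 0 0 0;-0.5 0 -0.9 0 0 0 0;-0.8 0 -0.9 0 0 0 0;-0.7 0 -0.8 0 0 0 0;-0.3 0 0 0 0 0 0;0 0 0 0 0 0 0;0 0 0 0 0 0 0"}}

```text
time: 7.5
ee_pos: [506.5, 260.2, 150.4]
tool_rot: [-2.355, -2.08, 0.004]
wrist_force: [0.4, 0.7, -0.6]
width: 0.8
```

```bash
python3 st.py;python3 look.py w4 248 155 378 235
```

```text
carr xy [18.3  6.8] z 150.4 heading 82.9 F carr [-0.7  0.3 -0.6] t 7.5
[506.5 260.2 150.4] [-2.355 -2.08   0.004] 0.7502577197375729 [ 0.4  0.7 -0.6]
```

View pics/w4c.png

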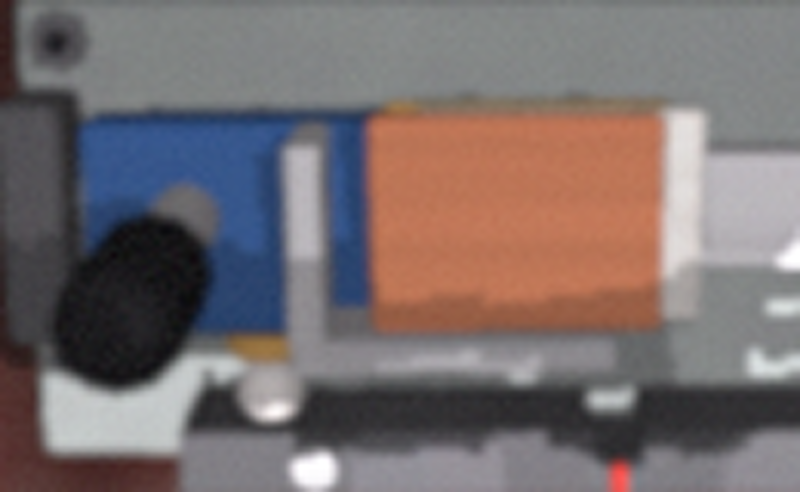

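```bash
python3 - <<'E'
from fr import *
f=setup("w4",6.154,248,155)
co=np.array([487.8,262.8]);th=np.radians(-7);ey=np.array([np.cos(th),np.sin(th)]);ex=np.array([np.sin(th),-np.cos(th)])
def g(n,L,z):
    for P in f(L,z): d=P[:2]-co;print(n,np.round([d@ex+18,d@ey-12],1))
g("top",[(370,117),(662,115),(662,325),(374,330)],45);g("mid",[(705,113),(698,318)],40)
g("corner",[(328,338)],48);g("ball",[(272,390)],24);g("red",[(620,475)],32);g("notch",[(612,398)],24)
E
```

```text
top [-12.1  -4.7]
top [-12.4  34.3]
top [16.9 35.1]
top [17.6 -4.6]
mid [-11.7  40.7]
mid [17.4 40.7]
corner [ 17.7 -10.7]
ball [ 33.3 -21.1]
red [44.1 31. ]
notch [34.8 30.3]
```

>>> {"op": "drive_tool", "data": {"motion": "0.3 0.7 0 0 0 0 0;0.3 0.9 0 0 0 0 0;0 0.8 0.3 0 0 0 0;0 0 0.8 0 0 0 0;0 0 0.9 0 0 0 0;0 0 0.9 0 0 0 0;0 0 0.8 0 0 0 0;0 0 0.3 0 0 0 0;0 0 0.2 0 0 0 0;0 0 0 0 0 0 0;0 0 0 0 0 0 0"}}

```text
time: 8.65
ee_pos: [568.9, 268.4, 47.3]
tool_rot: [2.354, 2.08, 0.002]
wrist_force: [-0.3, -0.7, -0.5]
width: 0.6
```

```bash
python3 st.py
```

```text
carr xy [ 2.6 67.8] z 47.3 heading 82.94 F carr [ 0.7 -0.2 -0.5] t 8.65
```

>>> {"op": "drive_tool", "data": {"motion": "0 0 0.08 0 0 0 0;0 -0.2 0 0 0 0 0;0 -0.15 0 0 0 0 0;0 -0.1 0 0 0 0 0;0 -0.1 0 0 0 0 0;0 -0.1 0 0 0 0 0;0 -0.1 0 0 0 0 0;0 -0.06 0 0 0 0 0;0 0 0 0 0 0 0"}}

```text
time: 9.55
ee_pos: [548.1, 270.4, 44.6]
tool_rot: [-2.354, -2.08, 0.0]
wrist_force: [0.3, 0.6, -0.7]
width: 0.4
```

```bash
python3 st.py
```

```text
carr xy [ 3.1 46.9] z 44.6 heading 82.93 F carr [-0.7  0.2 -0.7] t 9.55
```

>>> {"op": "drive_tool", "data": {"motion": "0 -0.05 0 0 0 0 0;0 -0.05 0 0 0 0 0;0 -0.05 0 0 0 0 0;0 0 0 0 0 0 0"}}

```text
time: 9.95
ee_pos: [544.4, 270.9, 44.6]
tool_rot: [-2.354, -2.08, -0.0]
wrist_force: [0.4, 0.6, 1.6]
width: 0.5
```

```bash
python3 st.py
```

```text
carr xy [ 3.1 43.2] z 44.6 heading 82.92 F carr [-0.6  0.3  1.6] t 9.95
```

>>> {"op": "drive_tool", "data": {"motion": "0 -0.04 0 0 0 0 0;0 -0.04 0 0 0 0 0;0 -0.04 0 0 0 0 0;0 0 0 0 0 0 0"}}

```text
time: 10.35
ee_pos: [541.4, 271.3, 44.6]
tool_rot: [-2.354, -2.08, -0.0]
wrist_force: [0.8, 0.3, 0.4]
width: 0.8
```

```bash
python3 st.py;python3 look.py w5 200 40 460 235; python3 - <<'E'
from h import *
im=read_camera("side");crop(im,170,220,290,300,6.5,"pics/s5c.png")
E
```

```text
carr xy [ 3.1 40.2] z 44.6 heading 82.93 F carr [-0.4  0.7  0.4] t 10.35
[541.4 271.3  44.6] [-2.354 -2.08  -0.   ] 0.7955398118747025 [0.8 0.3 0.4]
```

View pics/s5c.png

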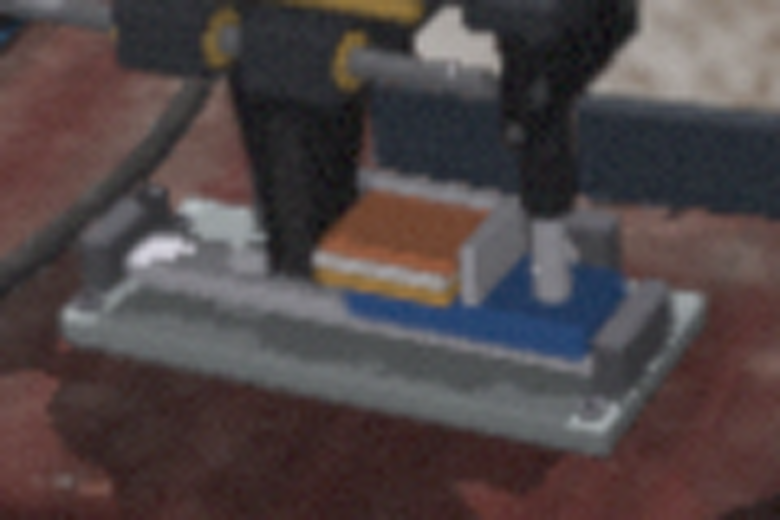

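>>> {"op": "drive_tool", "data": {"motion": "0 -0.04 0 0 0 0 0;0 -0.04 0 0 0 0 0;0 0 0 0 0 0 0"}}

```text
time: 10.75
ee_pos: [539.4, 271.5, 44.6]
tool_rot: [-2.354, -2.08, -0.0]
wrist_force: [0.2, -0.7, 0.3]
width: 0.4
```

```bash
python3 st.py; python3 - <<'E'
from h import *
im=cv2.imread("pics/w5.png")[:,:,::-1];crop(im,200,180,440,360,3.3,"pics/w5c.png")
E
```

```text
carr xy [ 3.1 38.2] z 44.6 heading 82.92 F carr [0.7 0.2 0.3] t 10.75
```

View pics/w5c.png

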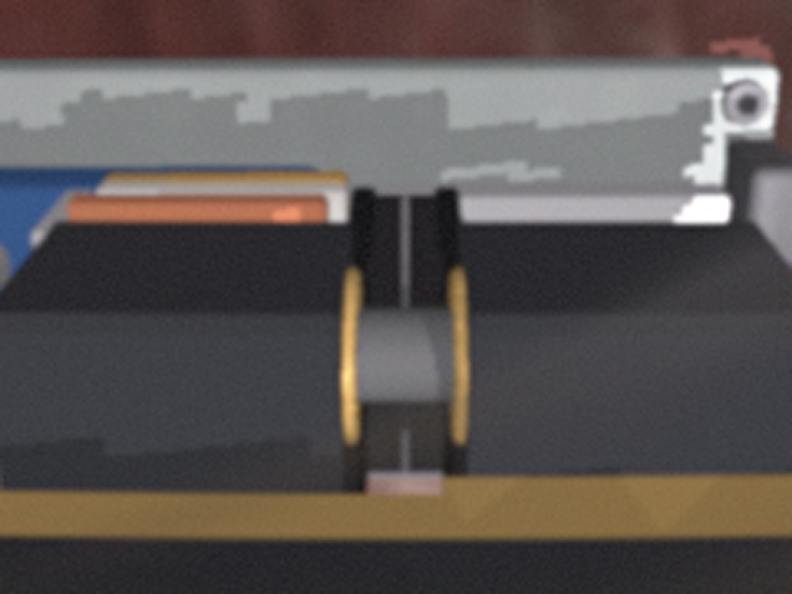

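>>> {"op": "drive_tool", "data": {"motion": "0 -0.04 0 0 0 0 0;0 -0.04 0 0 0 0 0;0 0 0 0 0 0 0"}}

```text
time: 11.05
ee_pos: [538.0, 271.7, 44.7]
tool_rot: [2.354, 2.08, 0.001]
wrist_force: [3.0, -1.5, -0.9]
width: 0.7
```

```bash
python3 st.py; python3 look.py w6 200 200 330 290
```

```text
carr xy [ 3.1 36.7] z 44.7 heading 82.94 F carr [ 1.1  3.2 -0.9] t 11.05
[538.  271.7  44.7] [2.354e+00 2.080e+00 1.000e-03] 0.719024796011694 [ 3.  -1.5 -0.9]
```

View pics/w6c.png

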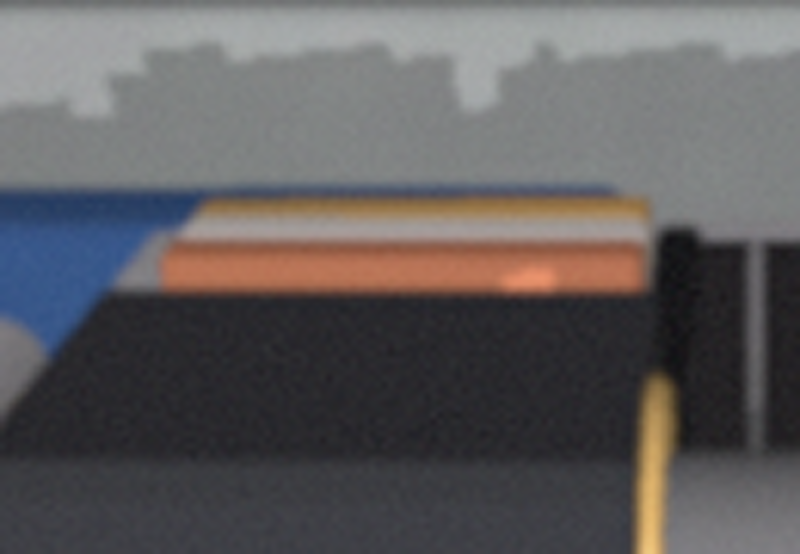

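Force has begun to rise (3 N) and all three line up against the fence. Push to about 10 N.

>>> {"op": "drive_tool", "data": {"motion": "0 -0.04 0 0 0 0 0;0 -0.04 0 0 0 0 0;0 0 0 0 0 0 0;0 0 0 0 0 0 0"}}

```text
time: 11.5
ee_pos: [537.9, 271.9, 45.4]
tool_rot: [2.352, 2.08, 0.006]
wrist_force: [8.0, -4.0, -0.7]
width: 0.4
```

```bash
python3 st.py
```

```text
carr xy [ 2.8 36.6] z 45.4 heading 82.97 F carr [ 3.   8.4 -0.7] t 11.5
```

>>> {"op": "drive_tool", "data": {"motion": "0 0.2 0 0 0 0 0;0 0.4 0 0 0 0 0;0 0 -0.8 0 0 0 0;0 0 -0.9 0 0 0 0;-0.2 -0.5 -0.9 0 0 0 0;-0.2 -0.6 -0.9 0 0 0 0;-0.2 -0.6 -0.7 0 0 0 0;0 -0.2 0 0 0 0 0;0 0 0 0 0 0 0;0 0 0 0 0 0 0"}}

```text
time: 12.5
ee_pos: [501.3, 261.0, 148.5]
tool_rot: [-2.354, -2.08, 0.003]
wrist_force: [0.1, 0.4, -0.6]
width: 0.2
```

```bash
python3 st.py;python3 look.py w7 248 155 378 235
```

```text
carr xy [18.2  1.7] z 148.5 heading 82.92 F carr [-0.4  0.  -0.6] t 12.5
[501.3 261.  148.5] [-2.354 -2.08   0.003] 0.24223532261888503 [ 0.1  0.4 -0.6]
```

View pics/w7c.png

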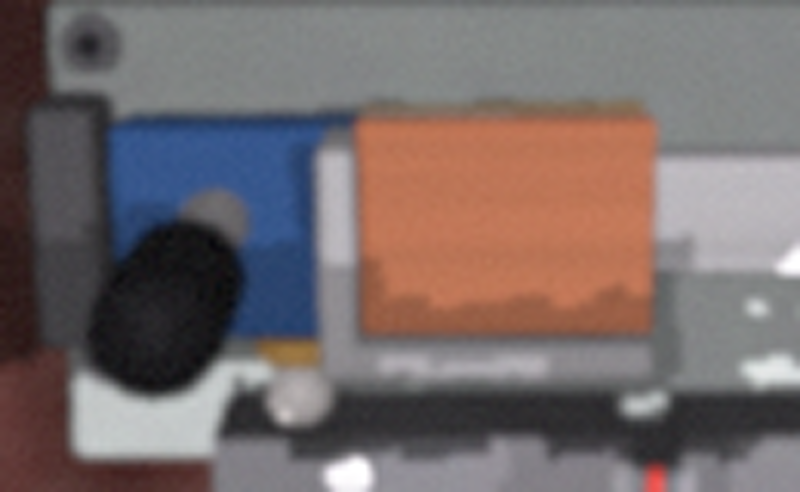

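>>> {"op": "drive_tool", "data": {"motion": "0.7 0.1 0 0 0 0 0;0.9 0.1 0 0 0 0 0;0.7 0.06 0.3 0 0 0 0;0.02 0 0.9 0 0 0 0;0 0 0.9 0 0 0 0;0 0 0.9 0 0 0 0;0 0 0.7 0 0 0 0;0 0 0.3 0 0 0 0;0 0 0.14 0 0 0 0;0 0 0 0 0 0 0;0 0 0 0 0 0 0"}}

```text
time: 13.65
ee_pos: [515.6, 318.3, 46.8]
tool_rot: [2.354, 2.08, 0.002]
wrist_force: [-0.2, -0.4, 0.6]
width: 0.7
```

```bash
python3 st.py
```

```text
carr xy [-40.5   8.8] z 46.8 heading 82.93 F carr [ 0.5 -0.1  0.6] t 13.65
```

>>> {"op": "drive_tool", "data": {"motion": "-0.3 0 0.06 0 0 0 0;-0.2 0 0 0 0 0 0;-0.1 0 0 0 0 0 0;-0.06 0 0 0 0 0 0;-0.06 0 0 0 0 0 0;-0.05 0 0 0 0 0 0;-0.04 0 0 0 0 0 0;0 0 0 0 0 0 0;0 0 0 0 0 0 0"}}

```text
time: 14.55
ee_pos: [514.4, 301.5, 45.6]
tool_rot: [-2.352, -2.081, -0.014]
wrist_force: [-0.5, 8.0, -1.9]
width: 0.5
```

```bash
python3 st.py
```

```text
carr xy [-23.7   9.7] z 45.6 heading 83.0 F carr [-7.9 -1.5 -1.9] t 14.55
```

>>> {"op": "drive_tool", "data": {"motion": "0.3 0 0 0 0 0 0;0.3 0 0 0 0 0 0;0 0 -0.6 0 0 0 0;0 0 -0.7 0 0 0 0;-0.4 0.6 -0.2 0 0 0 0;-0.7 0.7 0 0 0 0 0;-0.6 0.5 0 0 0 0 0;0 0 0 0 0 0 0;0 0 0.6 0 0 0 0;0 0 0.6 0 0 0 0;0 0 0.25 0 0 0 0;0 0 0 0 0 0 0;0 0 0 0 0 0 0"}}

```text
time: 15.85
ee_pos: [554.0, 265.3, 46.1]
tool_rot: [2.353, 2.081, 0.0]
wrist_force: [-0.0, -1.3, -0.1]
width: 0.2
```

```bash
python3 st.py
```

```text
carr xy [ 7.4 53.4] z 46.1 heading 82.96 F carr [ 1.3  0.1 -0.1] t 15.85
```

>>> {"op": "drive_tool", "data": {"motion": "0.1 -0.2 0.04 0 0 0 0;0 -0.2 0 0 0 0 0;0 -0.12 0 0 0 0 0;0 -0.06 0 0 0 0 0;0 -0.05 0 0 0 0 0;0 -0.05 0 0 0 0 0;0 -0.05 0 0 0 0 0;0 0 0 0 0 0 0;0 0 0 0 0 0 0"}}

```text
time: 16.75
ee_pos: [537.7, 269.6, 45.3]
tool_rot: [2.353, 2.08, 0.004]
wrist_force: [5.5, -1.6, -0.6]
width: 0.3
```

```bash
python3 st.py
```

```text
carr xy [ 5.1 36.7] z 45.3 heading 82.94 F carr [ 0.9  5.7 -0.6] t 16.75
```

>>> {"op": "drive_tool", "data": {"motion": "0 0.2 0 0 0 0 0;0 0.4 0 0 0 0 0;0 0 -0.8 0 0 0 0;0 0 -0.9 0 0 0 0;-0.2 -0.5 -0.9 0 0 0 0;-0.2 -0.6 -0.9 0 0 0 0;-0.1 -0.6 -0.7 0 0 0 0;0 -0.2 0 0 0 0 0;0 0 0 0 0 0 0;0 0 0 0 0 0 0"}}

```text
time: 17.75
ee_pos: [502.2, 261.0, 148.8]
tool_rot: [-2.354, -2.08, 0.003]
wrist_force: [0.3, -0.5, -0.2]
width: 0.6
```

```bash
python3 st.py;python3 look.py w8 248 155 378 235; python3 - <<'E'
from h import *
im=read_camera("side");cv2.imwrite("pics/s8.png",im[:,:,::-1]);crop(im,170,220,290,300,6.5,"pics/s8c.png")
E
```

```text
carr xy [18.   2.5] z 148.8 heading 82.91 F carr [ 0.4  0.3 -0.2] t 17.75
[502.2 261.  148.8] [-2.354 -2.08   0.003] 0.565835365453202 [ 0.3 -0.5 -0.2]
```

View pics/w8c.png

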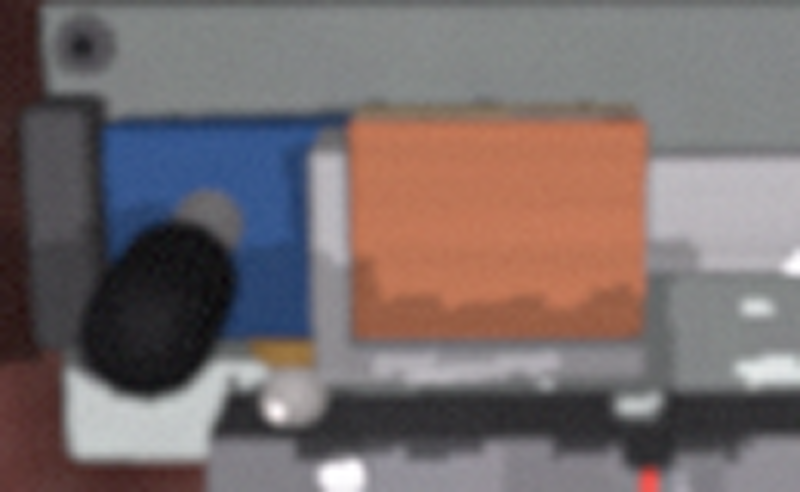

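View pics/s8c.png

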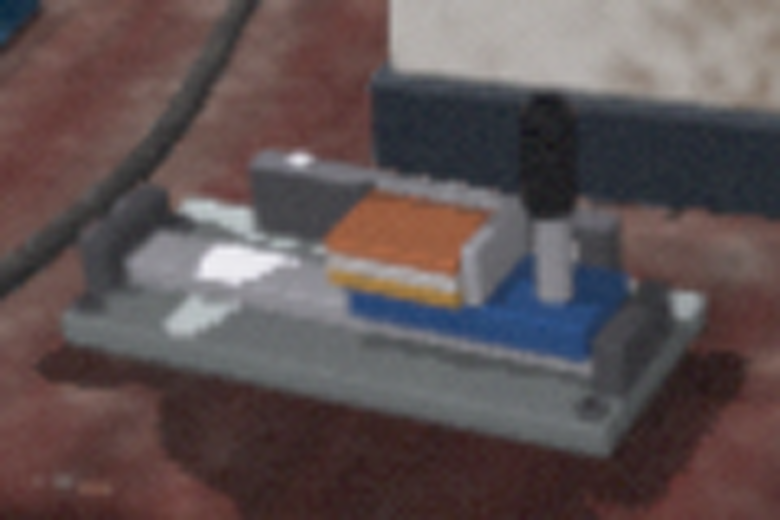

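```bash
python3 - <<'E'
from fr import *
f=setup("w8",6.154,248,155)
co=np.array([487.8,262.8]);th=np.radians(-7);ey=np.array([np.cos(th),np.sin(th)]);ex=np.array([np.sin(th),-np.cos(th)])
def g(n,L,z):
    for P in f(L,z): d=P[:2]-co;print(n,np.round([d@ex+18,d@ey-12],1))
g("top",[(350,122),(645,122),(643,338),(353,338)],45)
g("corner",[(352,346)],48);g("ball",[(294,398)],24);g("red",[(650,475)],32);g("notch",[(640,402)],24)
g("knobtop",[(150,330)],87);g("stem base",[(212,232)],40)
p=np.load("w8.npy");c=cam("wrist",dict(ee_pos=p[:3],tool_rot=p[3:]));s=cam("side")
C,D=ray(c,[(248+150/6.154,155+335/6.154)]);E,F=ray(s,[(170+548/6.5,220+98/6.5)])
X,r=tri([(C,D[0]),(E,F[0])]);d=X[:2]-co;print("knob top tri",X,r,d@ex+18,d@ey-12)
E
```

```text
top [-12.2 -11.6]
top [-12.2  27.6]
top [17.9 28.2]
top [ 17.9 -11.6]
corner [ 18.1 -11.6]
ball [ 33.7 -22. ]
red [43.  31.1]
notch [34.4 30.1]
knobtop [  4.  -32.4]
stem base [  4.  -31.1]
knob top tri [467.80082369 278.13133431  89.2631481 ] [np.float64(2.1075156513034945), np.float64(2.1075156513034847)] 5.220229615087211 -33.71852513186376
```

>>> {"op": "drive_tool", "data": {"motion": "0.2 -0.5 0 0 0 0 0.45;0.2 -0.5 0 0 0 0 0.45;0.1 -0.4 0 0 0 0 0.45;0 0 0 0 0 0 0.45;0 0 0 0 0 0 0.45;0 0 0 0 0 0 0.45"}}

```text
time: 18.45
ee_pos: [469.2, 278.0, 150.0]
tool_rot: [2.354, 2.08, 0.001]
wrist_force: [-0.2, 0.6, 1.0]
width: 36.5
```

```bash
python3 st.py
```

```text
carr xy [  5.1 -32.3] z 150.0 heading 82.93 F carr [-0.6 -0.2  1. ] t 18.45
```

>>> {"op": "drive_tool", "data": {"motion": "0 -0.03 0.6 0 0 0 0.45;0 0 0.8 0 0 0 0.45;0 0 0.8 0 0 0 0.45;0 0 0.5 0 0 0 0.45;0 0 0.2 0 0 0 0.45;0 0 0 0 0 0 0.45;0 0 0 0 0 0 0.45"}}

```text
time: 19.15
ee_pos: [468.9, 278.4, 78.0]
tool_rot: [2.354, 2.08, 0.002]
wrist_force: [-0.3, -0.7, -0.6]
width: 38.9
```

```bash
python3 st.py; python3 look.py w9 200 180 440 360
```

```text
carr xy [  4.8 -32.7] z 78.0 heading 82.93 F carr [ 0.8 -0.2 -0.6] t 19.15
[468.9 278.4  78. ] [2.354e+00 2.080e+00 2.000e-03] 38.93765064982605 [-0.3 -0.7 -0.6]
```

View pics/w9c.png

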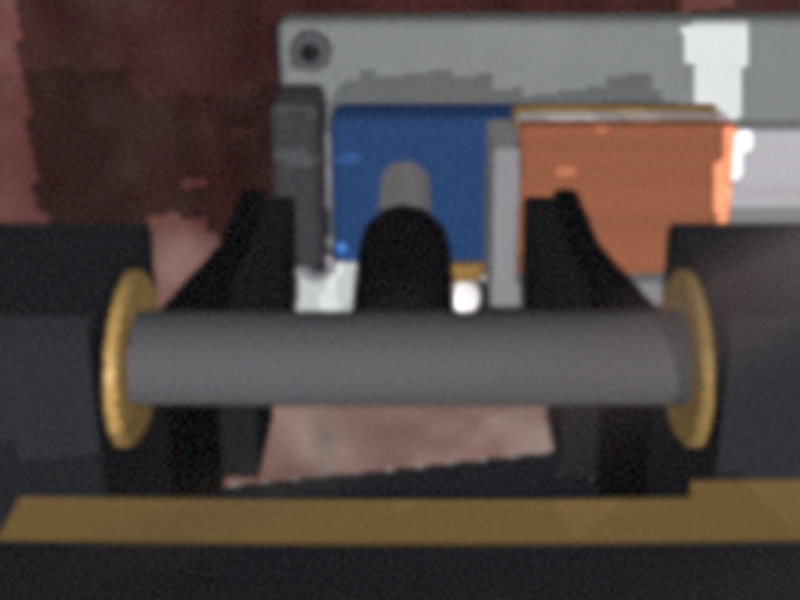

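>>> {"op": "drive_tool", "data": {"motion": "0 0 0.08 0 0 0 0.3;0 0 0 0 0 0 0.1;0 0 0 0 0 0 0;0 0 0 0 0 0 0;0 0 0 0 0 0 0;0 0 0 0 0 0 0;0 0 0 0 0 0 0"}}

```text
time: 19.9
ee_pos: [468.3, 278.1, 75.5]
tool_rot: [2.354, 2.08, 0.0]
wrist_force: [-1.5, 0.8, 2.2]
width: 15.5
```

```bash
python3 st.py
```

```text
carr xy [  5.2 -33.2] z 75.5 heading 82.93 F carr [-0.6 -1.6  2.2] t 19.9
```

>>> {"op": "drive_tool", "data": {"motion": "0 0.02 0 0 0 0 0;0 0.05 0 0 0 0 0;0 0.08 0 0 0 0 0;0 0.08 0 0 0 0 0;0 0.08 0 0 0 0 0;0 0.08 0 0 0 0 0;0 0.08 0 0 0 0 0;0 0.08 0 0 0 0 0;0 0.08 0 0 0 0 0;0 0.08 0 0 0 0 0;0 0.08 0 0 0 0 0;0 0.08 0 0 0 0 0;0 0.08 0 0 0 0 0;0 0.08 0 0 0 0 0;0 0.08 0 0 0 0 0;0 0.08 0 0 0 0 0;0 0.08 0 0 0 0 0;0 0.05 0 0 0 0 0;0 0.02 0 0 0 0 0;0 0 0 0 0 0 0"}}

```text
time: 21.9
ee_pos: [502.1, 274.0, 75.5]
tool_rot: [2.354, 2.08, 0.001]
wrist_force: [0.1, 0.4, 5.1]
width: 15.0
```

```bash
python3 st.py; python3 look.py w10 200 160 440 340
```

```text
carr xy [5.2 0.8] z 75.5 heading 82.92 F carr [-0.4  0.1  5.1] t 21.9
[502.1 274.   75.5] [2.354e+00 2.080e+00 1.000e-03] 15.00459009443299 [0.1 0.4 5.1]
```

View pics/w10c.png

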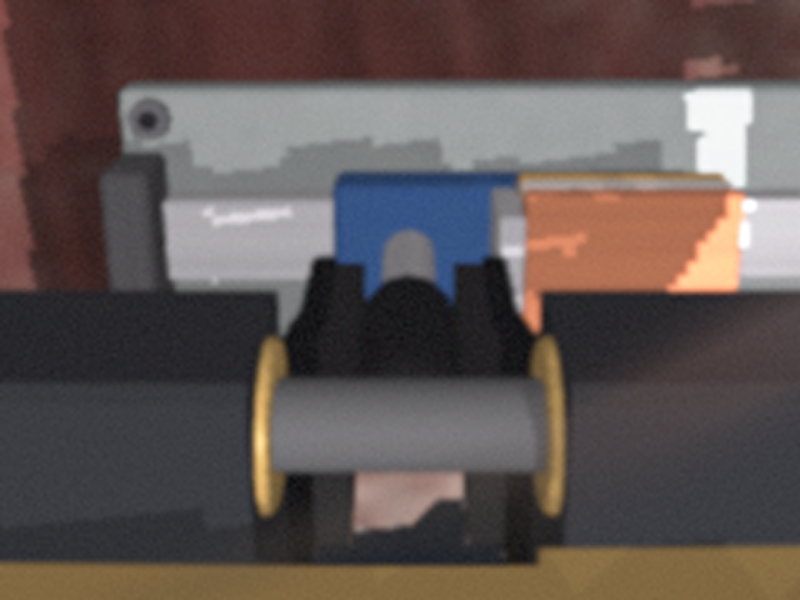

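>>> {"op": "drive_tool", "data": {"motion": "0 0.02 0 0 0 0 0;0 0.04 0 0 0 0 0;0 0.06 0 0 0 0 0;0 0.06 0 0 0 0 0;0 0.06 0 0 0 0 0;0 0.06 0 0 0 0 0;0 0.06 0 0 0 0 0;0 0.06 0 0 0 0 0;0 0.05 0 0 0 0 0;0 0.04 0 0 0 0 0;0 0.02 0 0 0 0 0;0 0 0 0 0 0 0"}}

```text
time: 23.15
ee_pos: [514.8, 272.5, 75.5]
tool_rot: [-2.354, -2.08, -0.001]
wrist_force: [-0.3, 0.7, 4.4]
width: 15.0
```

```bash
python3 st.py
```

```text
carr xy [ 5.1 13.6] z 75.5 heading 82.93 F carr [-0.7 -0.4  4.4] t 23.15
```

>>> {"op": "drive_tool", "data": {"motion": "0 0.02 0 0 0 0 0;0 0.02 0 0 0 0 0;0 0 0 0 0 0 0"}}

```text
time: 23.45
ee_pos: [516.0, 272.3, 75.5]
tool_rot: [2.354, 2.08, 0.001]
wrist_force: [-0.6, -0.1, 5.0]
width: 15.3
```

```bash
python3 st.py
```

```text
carr xy [ 5.2 14.8] z 75.5 heading 82.93 F carr [ 0.1 -0.6  5. ] t 23.45
```

>>> {"op": "drive_tool", "data": {"motion": "0 0.02 0 0 0 0 0;0 0.02 0 0 0 0 0;0 0 0 0 0 0 0"}}

```text
time: 23.75
ee_pos: [517.1, 272.2, 75.5]
tool_rot: [2.354, 2.08, 0.001]
wrist_force: [0.0, 0.5, 5.0]
width: 15.1
```

```bash
python3 st.py
```

```text
carr xy [ 5.1 16. ] z 75.5 heading 82.93 F carr [-0.5 -0.   5. ] t 23.75
```

>>> {"op": "drive_tool", "data": {"motion": "0 0.02 0 0 0 0 0;0 0.02 0 0 0 0 0;0 0 0 0 0 0 0"}}

```text
time: 24.05
ee_pos: [518.4, 272.0, 75.5]
tool_rot: [2.354, 2.08, 0.002]
wrist_force: [2.1, 0.5, 3.8]
width: 15.1
```

```bash
python3 st.py
```

```text
carr xy [ 5.1 17.2] z 75.5 heading 82.93 F carr [-0.7  2.1  3.8] t 24.05
```

>>> {"op": "drive_tool", "data": {"motion": "0 0.02 0 0 0 0 0;0 0.02 0 0 0 0 0;0 0 0 0 0 0 0"}}

```text
time: 24.35
ee_pos: [519.4, 271.9, 75.4]
tool_rot: [2.354, 2.08, 0.002]
wrist_force: [3.5, -1.3, 3.5]
width: 15.3
```

```bash
python3 st.py
```

```text
carr xy [ 5.1 18.3] z 75.4 heading 82.93 F carr [0.8 3.7 3.5] t 24.35
```

>>> {"op": "drive_tool", "data": {"motion": "0 0.02 0 0 0 0 0;0 0.02 0 0 0 0 0;0 0 0 0 0 0 0"}}

```text
time: 24.65
ee_pos: [519.9, 271.8, 75.5]
tool_rot: [2.354, 2.08, 0.001]
wrist_force: [1.9, -0.3, 4.1]
width: 15.2
```

```bash
python3 st.py;python3 look.py w11 200 160 440 340
```

```text
carr xy [ 5.1 18.8] z 75.5 heading 82.93 F carr [0.  1.9 4.1] t 24.65
[519.9 271.8  75.5] [2.354e+00 2.080e+00 1.000e-03] 15.232678818276694 [ 1.9 -0.3  4.1]
```

View pics/w11c.png

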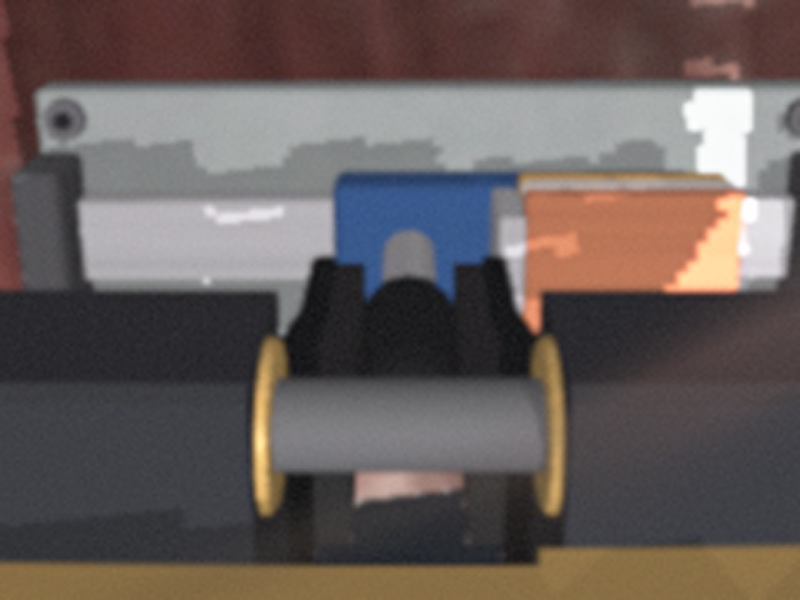

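>>> {"op": "drive_tool", "data": {"motion": "0 0.02 0 0 0 0 0;0 0 0 0 0 0 0;0 0 0 0 0 0 0"}}

```text
time: 25.0
ee_pos: [520.0, 271.8, 75.5]
tool_rot: [-2.354, -2.08, -0.0]
wrist_force: [0.6, 1.1, 5.5]
width: 15.1
```

```bash
python3 st.py
```

```text
carr xy [ 5.1 18.9] z 75.5 heading 82.93 F carr [-1.1  0.5  5.5] t 25.0
```

>>> {"op": "drive_tool", "data": {"motion": "0 0.02 0 0 0 0 0;0 0 0 0 0 0 0;0 0 0 0 0 0 0"}}

```text
time: 25.3
ee_pos: [520.2, 271.8, 75.5]
tool_rot: [-2.354, -2.08, 0.0]
wrist_force: [-0.7, 1.3, 6.3]
width: 14.8
```

```bash
python3 st.py
```

```text
carr xy [ 5.1 19.1] z 75.5 heading 82.93 F carr [-1.2 -0.8  6.3] t 25.3
```

>>> {"op": "drive_tool", "data": {"motion": "0 0.02 0 0 0 0 0;0 0 0 0 0 0 0;0 0 0 0 0 0 0"}}

```text
time: 25.6
ee_pos: [520.3, 271.8, 75.5]
tool_rot: [-2.354, -2.08, 0.001]
wrist_force: [-1.5, 1.5, 6.9]
width: 14.7
```

```bash
python3 st.py
```

```text
carr xy [ 5.1 19.2] z 75.5 heading 82.93 F carr [-1.3 -1.7  6.9] t 25.6
```

>>> {"op": "drive_tool", "data": {"motion": "0 -0.03 0 0 0 0 0;0 0 0 0 0 0 0;0 0 0 0 0 0 0"}}

```text
time: 25.9
ee_pos: [520.2, 271.8, 75.5]
tool_rot: [-2.354, -2.08, -0.0]
wrist_force: [0.7, 0.8, 6.1]
width: 15.3
```

```bash
python3 st.py; python3 - <<'E'
from h import *
im=read_camera("side");cv2.imwrite("pics/s12.png",im[:,:,::-1]);crop(im,170,210,290,300,6.5,"pics/s12c.png")
im=read_camera("top");crop(im,170,90,270,190,6,"pics/t12c.png")
E
python3 look.py w12 200 160 440 340;python3 st.py
```

```text
carr xy [ 5.1 19.1] z 75.5 heading 82.93 F carr [-0.9  0.6  6.1] t 25.9
[520.2 271.8  75.5] [-2.354 -2.08  -0.   ] 15.447966395278218 [0.4 0.9 5.4]
carr xy [ 5.1 19.1] z 75.5 heading 82.93 F carr [-1.   0.8  5.4] t 26.05
```

View pics/s12c.png

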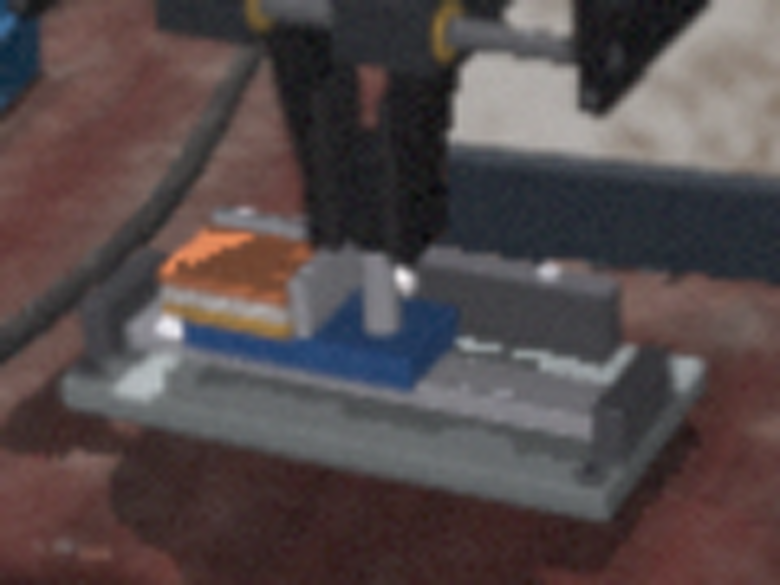

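View pics/t12c.png

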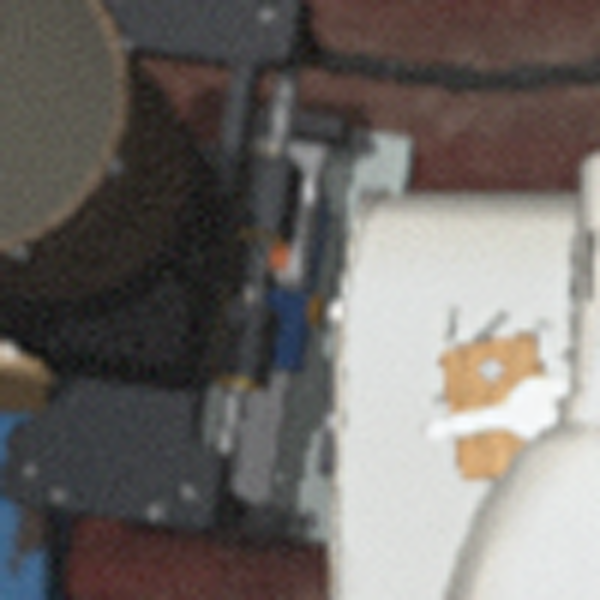

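View pics/w12c.png

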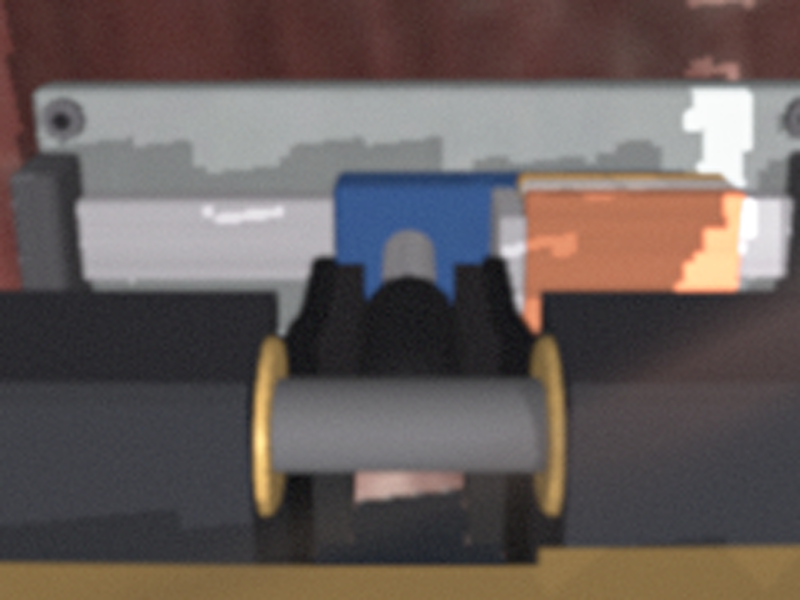

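```bash
python3 -c "
from cell import *
close_job();print(get_obs()['time'])"
```

```text
the job is handed in; nothing more can be done
the job is handed in; nothing more can be done
```

The three blanks are square and flush against both steel fences. The carriage sits at the notch with the gripper still closed on the knob. I handed the job in at about 26 s on the robot's clock.

- **Squaring:** I tapped the stack twice toward the right-hand fence and twice toward the other, at up to about 10 N. The repeat taps stopped at the same positions to 0.1 mm. The wrist picture then put the top blank's edges within about 0.4 mm of where they should be. I judged the lower two by eye, in the wrist and side pictures.
- **Indexing:** I slid the carriage about 52 mm; the pictures had put the notch 52 to 53 mm away. From about 50 mm of travel the spring pulled it forward. It then held while the force along the rail changed sign, and the final reading was under 1 N. The ball in the notch was hidden by the hand, so this rests on force and travel.
- **Last pictures:** The side and wrist views show the stack still flush and the knob between the fingers, with a 15 mm opening on the 16 mm knob. I did not go near the padlock or the lock cylinder, but I did not check them in a final picture.
- **Disagreements:**
  - The tap toward the right-hand fence stopped about 2 mm earlier than the nominal finger width predicts. The tap toward the other fence stopped about 6 mm later, because the fingertips are slimmer than the fingers' backs.
  - The side camera differed from the wrist camera by 2 to 4 mm.
  - About 5 N of vertical force stayed on the wrist while gripping the knob.

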